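Cup under the spout, then hold the grinder on pulse

ROBOT

A 6-joint arm with a two-finger parallel gripper is mounted at the origin on the work surface. World frame = base frame: x ahead of the robot, y to its left, z up, the work surface at z = 0. Lengths are in m, angles in rad, forces in N, time in s.
With the tool pointing down it reaches from about 0.35 to 0.775 m from the base axis. Payload 7.3 kg.
Tool frame: the origin (TCP) lies midway between the tips of the shut fingers; the grasp point (between the pads) lies 19 mm behind it (env.pinch_z is the distance from the TCP to the grasp point, in m); z points along the fingers, y is the direction in which the jaws open and shut (so a half turn about z gives the same grasp; the last joint's range is limited). The gripper opens to 92 mm and grips with 3 to 60 N. Pads are 19 mm wide; open, the fingers measure 130 mm over their backs; the gripper's body (75 mm by 190 mm) begins 47 mm behind the grasp point.
Start: joints at [-1.355, 0.342, 1.524, -0, 1.275, -0.146], TCP at [0.186, -0.491, 0.227] pointing down, gripper open.
Joint ranges: [-2.53, 2.53], [-0.77, 2.02], [0.04, 2.7], [-1, 4.14], [0.28, 2.66], [-3.11, 3.11]. Speed limits (rad/s): [2.57, 2.57, 3.14, 3.14, 3.14, 3.14].

INTERFACE

Orientations are given as a 3x3 rotation matrix whose columns are the frame's x, y, z axes.
In Python, from bench import env, snapshot, search_frame, regions_of, spot_point gives the robot as it stands.
- The arm moves only by the tool play_rows, never from a script. Its argument "moves" is a list of rows, each a list of 7 numbers: the shift along the tool's x, y, z in mm, then the turn, a rotation vector about the tool's x, y, z in rad, then the opening, from 0 (shut) to 1 (fully open). A call has 1 to 10 rows; each row shifts and turns the commanded pose from where the row before left it, along the tool's axes as they then stand; what a row does not reach is not made up. A row lasts 1/10 s, in which the tool goes at most 50 mm and 8.59 degrees, less where a joint would pass 70% of its speed; a pose out of reach is approached as far as the arm can. A call with a gripper value outside its range is refused whole. The fingers move at their own pace and stop on an object; the grip force is fixed at half the most. Time passes only in rows, so rows that do not move let the fingers close. It gives the time, the measured TCP pose, the force and the opening at its end, in the units of the state.
- env.get_state(): the state, without advancing time (a new reading comes with each control period).
- snapshot(name): name is "side" or "top"; returns a dict with "color" (400x640x3 uint8, red, green, blue), "intrinsics" (3x3 intrinsics, pixels), "D" ([k1, k2, p1, p2, k3] as OpenCV has them; the pictures are not rectified), "R" (3x3) and "t" (3): a world point X has camera coordinates R X + t. Camera axes: x right, y down, z forward; pixel columns grow to the right and rows downward; lengths in m; the calibration is good to about 2 mm. A picture is of the moment at which its call begins. There is no depth.
- env.sign_off(): hands the job in, once; it reports no verdict.
Trained networks look in a picture, given as the dict that the camera call returned (one of the last four; its "shot" number tells which), for a name from the list of things; names that differ only in an ending like _2 or _b are one class to them, and where a whole thing is asked for, a point or a joint stands for the part that bears it (a point fixed in the world has none). Each returns a list of dicts, best first, with "p" (0 to 1); they miss things now and then, are a little off and sometimes report something else, mostly with a low value. They report only what shows in the picture. A call takes as long as a camera call.
- search_frame(thing, picture): "uv" ([column, row] in pixels, amid what is visible of it).
- regions_of(thing, picture): "pixels" (400x640 bool, what is visible of it) and "uv" ([column, row] in pixels, amid what is visible of it).
- spot_point(thing, picture): "uv" ([column, row] in pixels: a listed point, or the origin of a listed thing).
The state is a dict: "time_s": time; "qpos": joint angles; "joint_vel": joint speeds; "joint_efforts": joint torques, N m; "tool_pos": TCP position; "ee_rot": TCP orientation; "ft_force": force on the tool from outside, world axes, zero at the start; "ft_torque": the same for the moment, N m; "opening": finger opening in m.
Only numpy, scipy, OpenCV 4.12 (cv2) and the standard library are available. Lean on these libraries where they do the work, as an engineer would, in place of code of your own. Each camera call takes 0.05 s, during which the arm holds its last target.

TASK

First take the steel egg cup off the lazy susan and stand it on the bench straight in front of the grinder's spout, centred on it, with the near edge of its rim right by the spout's tip (at most a finger's width off). Then fit the grinder's bayonet lid: lower it fully home with its two lugs in the entry gaps, twist it clockwise against the return spring only half-way, until its pointers line up with the green marks, never on to the red lock marks, and finish while still gripping the lid and holding it there, because letting go lets it spring back. Leave the cup standing there, and leave the snack box, the glass jar and the lunchbox where they are.

Things in the scene. Friction and masses are not known exactly. Their poses are not given: they have to be found in the camera images.
- cup_mid (a point): steel egg cup, loose, about 90 g, 62 mm tall: foot 42 mm across, stem 18 mm across (9 to 22 mm up), round bowl 46 to 48 mm across from 34 to 62 mm up (grip it there). Point on its axis, 31 mm above its underside, z up. Starts on the lazy susan, top 25 mm above the bench.
- spout (a point): tip of the grinder's yellow spout, a sloping open chute 24 mm wide. Point 80 mm from the grinder's axis, 70 mm above the bench; chute underside at least 65 mm up, its sides reach 88 mm. The spout points along this frame's -y (x level across it, z up). The cup belongs with its axis about 30 mm beyond the tip along -y.
- socket (a point): centre of the floor of the round socket in the grinder's top, 79 mm above the bench; z up, axes as the spout's frame. Socket 86 mm across, 21 mm deep. Steel retaining tabs (inner radius 35 mm, underside 13 mm above the floor) leave two entry gaps 21 mm wide at this frame's +x and -x.
- grinder: fixed grinder, grey body, black rim 112 mm across, rim top 100 mm above the bench; origin under its centre, axes as the socket's. Marks on the rim: white at the entry gaps (+x and -x), green half-way marks 45 degrees clockwise (seen from above) from the white, red lock marks at 90 degrees.
- rotor (a joint): orange switch ring in the socket with two dogs at each gap; a lid lug drops between them, 3 mm play each side. rad, 0 at rest, grows clockwise from above; a spring returns it (0.06 N m at 0, 0.2 half-way). It lags the lid by about 0.08: about 0.70 with the pointers on green. Lock catches from 1.2, stop 1.49.
- lid_grip (a point): grinder lid, loose, about 140 g, stands upright on the bench. On top a blue grip bar 62 mm long along its x, 16 mm wide, from 30 to 66 mm above the lid's underside. Point on the axis in the bar, 53 mm above the underside (so 53 mm above the socket's floor when home). Orange pointers along +x and -x. z up. Half a turn is the same.
- lid: the same lid, origin under its centre: grey disc 92 mm across (22 to 30 mm up) over a plug 64 mm across, from whose foot two steel lugs stick out along +x and -x to 40 mm from the axis, 14 mm wide, 2 to 10 mm above the underside.
- susan: lazy susan, white round platter 300 mm across with a rim, top 25 mm above the bench, rim 30 mm; its foot is fixed, the platter turns stiffly (0.3 N m). Origin under its centre.
- snack_box: pink open snack box 85 x 65 x 42 mm, loose on the lazy susan, origin under its centre. Leave alone.
- jar: small glass jar with brass-coloured lid, 60 mm across, 74 mm tall, loose on the lazy susan, origin under its centre. Leave alone.
- lunchbox: green lunchbox 150 x 105 x 55 mm on the bench with its lid set upright along its -y side (to 117 mm high); origin under the box's centre. Leave alone.

How it is judged:
On the way, in this order (a step that is already met when the one before it is completed fails the run):
1. the egg cup stands released on the bench in front of the spout (x of cup_mid in the frame of spout between -0.013 and 0.013 m and y of cup_mid in the frame of spout between -0.046 and -0.016 m and height (world z) of cup_mid below 0.036 m and angle between cup_mid's own z axis and vertical below 0.1 rad and contact force between the fingers and egg_cup below 0.1 N), for 0.2 s.
2. the lid is fully home in the socket, lugs between the dogs, not yet twisted (z of lid_grip in the frame of socket between 0.045 and 0.0565 m and horizontal distance between lid_grip and socket below 0.008 m and angle between lid_grip's own z axis and vertical below 0.1 rad and value of joint rotor below 0.25 rad and angle between the x axis of lid_grip and the x axis of socket, either way round below 0.4 rad), for 0.05 s.
At the end, for the whole second after the job is handed in: Egg cup upright, released, on the bench, axis 16-46 mm beyond the spout tip, within 13 mm of its centre line. Lid home (3.5 mm in height, 8 mm level), pointers within 10 degrees of the green marks, ring still at 0.52-0.88 rad, fingers gripping the lid (over 2 N); ends holding (all of step 1 and z of lid_grip in the frame of socket between 0.045 and 0.0565 m and horizontal distance between lid_grip and socket below 0.008 m and angle between lid_grip's own z axis and vertical below 0.1 rad and value of joint rotor between 0.52 and 0.88 rad and angle between the x axis of lid_grip and the x axis of socket, either way round between 0.6 and 0.97 rad and velocity of joint rotor between -0.1 and 0.1 rad/s and contact force between the fingers and lid above 2 N and linear speed of egg_cup below 0.02 m/s); the arm keeps its last pose, push and grip.
It fails at once if the lid is turned on to the lock (value of joint rotor above 1.2 rad).
It fails at once if the snack box, the jar or the lunchbox is moved more than 30 mm (distance of any of snack_box, jar, lunchbox from where it was at the start of the episode above 0.03 m).
It fails at once if the egg cup is knocked over (angle between cup_mid's own z axis and vertical above 0.8 rad).
It also fails if it takes over 61 s, if anything falls off the work surface, if the arm or the gripper's body presses on something with over 40 N, if the wrist force passes 120 N, or if a joint passes its speed limit or range.

## Working session

There is one attempt and no reset: what is moved stays moved. The work goes in short steps, Python scripts to look and compute and a tool call to move; the robot and the scene stay as the last step left them, time stands still between calls to the robot, and variables do not carry over. Pictures are saved under pics/ and viewed, and the job is handed in when it is done.

Besides the shell and the picture viewer there is one more tool, called after ">>>" by a JSON object that holds its "method" and its "body". play_rows: Moves the arm, as the interface text tells. Its arguments: {"type":"object","properties":{"moves":{"type":"array"}},"required":["moves"]}

```bash
ls; mkdir -p pics
cat > h.py <<'E'
import numpy as np, cv2
from bench import env, snapshot, search_frame, regions_of, spot_point
def save(p,n): cv2.imwrite('pics/'+n+'.png', p['color'][:,:,::-1])
def ray(p,uv):
    q=cv2.undistortPoints(np.array([[uv]],float),p['intrinsics'],np.array(p['D'],float))[0,0]
    R=np.array(p['R']);t=np.array(p['t'])
    return -R.T@t, R.T@np.array([q[0],q[1],1.])
def atz(p,uv,z):
    c,d=ray(p,uv); return c+d*(z-c[2])/d[2]
def proj(p,X):
    return cv2.projectPoints(np.array(X,float).reshape(-1,1,3),cv2.Rodrigues(np.array(p['R']))[0],np.array(p['t'],float),p['intrinsics'],np.array(p['D'],float))[0][:,0]
def tri(ps,uvs):
    A=np.zeros((3,3));b=np.zeros(3)
    for p,u in zip(ps,uvs):
        c,d=ray(p,u);d=d/np.linalg.norm(d);P=np.eye(3)-np.outer(d,d);A+=P;b+=P@c
    return np.linalg.solve(A,b)
E
cat > a.py <<'E'
from h import *
T=snapshot('top');S=snapshot('side');save(T,'t0');save(S,'s0')
np.set_printoptions(precision=4,suppress=True)
for th in ['cup_mid','spout','socket','grinder','lid_grip','lid','susan','snack_box','jar','lunchbox']:
    u=[spot_point(th,x)[:2] for x in (T,S)]
    print(th,[[(np.round(a['uv'],1),round(a['p'],2)) for a in x] for x in u])
    if all(u): print('   tri',tri((T,S),[x[0]['uv'] for x in u]))
s=env.get_state();print(s['time_s'],s['tool_pos'],s['ee_rot'],s['opening'],env.pinch_z)
for x in(T,S): print(-np.array(x['R']).T@x['t'])
E
python3 a.py
```

```text
pics
cup_mid [[(array([184., 175.]), 0.72)], [(array([255.8, 306.7]), 0.8)]]
   tri [0.5963 0.3477 0.0603]
spout [[(array([350. , 173.5]), 0.97), (array([446.8, 145. ]), 0.65)], [(array([311. , 182.1]), 0.78)]]
   tri [ 0.5923 -0.0968  0.0663]
socket [[(array([322. , 180.2]), 0.88)], [(array([305.4, 197. ]), 0.76), (array([254.3, 308.6]), 0.7)]]
   tri [ 0.5804 -0.0203  0.0785]
grinder [[(array([322.2, 184.3]), 0.82)], [(array([306.2, 216.6]), 0.67), (array([310.4, 183.6]), 0.51)]]
   tri [ 0.5767 -0.0221 -0.0015]
lid_grip [[(array([427. , 210.1]), 0.61)], [(array([354.3, 150.3]), 0.62)]]
   tri [ 0.4996 -0.306   0.0445]
lid [[(array([418.7, 211.2]), 0.92)], [(array([356.8, 161.6]), 0.63)]]
   tri [ 0.4916 -0.294   0.0091]
susan [[(array([215.8, 199.9]), 0.82), (array([185.7, 172.7]), 0.52)], [(array([290.9, 305.5]), 0.66)]]
   tri [ 0.5322  0.2799 -0.0055]
snack_box [[(array([206.1, 224.9]), 0.74)], [(array([317.5, 313.4]), 0.97), (array([307.3, 220.1]), 0.51)]]
   tri [0.4607 0.2997 0.0189]
jar [[(array([246.8, 185.5]), 0.96)], [(array([292.8, 271.9]), 0.7)]]
   tri [0.5637 0.1885 0.0066]
lunchbox [[(array([448.7, 143.9]), 0.85)], [(array([306.2, 135.8]), 0.77)]]
   tri [ 0.6842 -0.3819  0.0082]
1.1 [ 0.1858 -0.491   0.2267] [[ 0.9353  0.354   0.    ]
 [ 0.354  -0.9353 -0.0001]
 [-0.      0.0001 -1.    ]] 0.09158419709788412 0.0188
[0.4944 0.0005 1.0983]
[0.302  0.9653 1.0631]
```

View pics/t0.png

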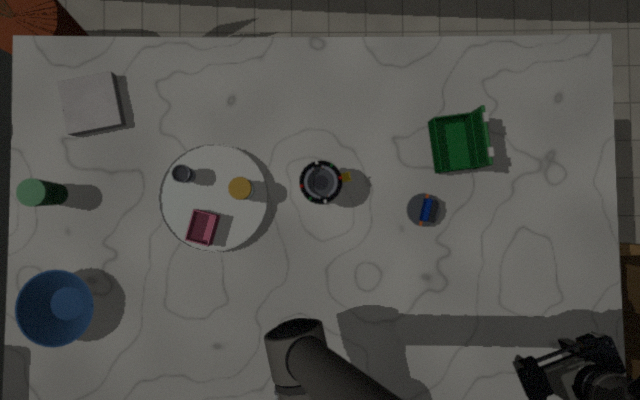

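View pics/s0.png

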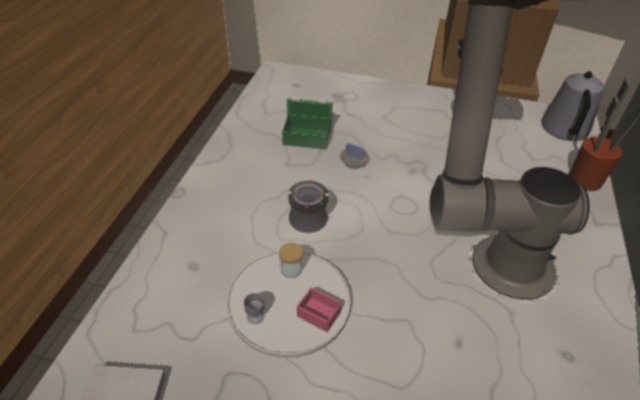

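```bash
python3 -c "
import cv2,numpy as np
a=cv2.imread('pics/t0.png');s=cv2.imread('pics/s0.png')
r=lambda i:cv2.resize(i,None,fx=4,fy=4,interpolation=cv2.INTER_CUBIC)
cv2.imwrite('pics/tg.png',r(a[110:250,270:470])); cv2.imwrite('pics/ts.png',r(a[120:260,140:310]))"
```

```text
(no output)
```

View pics/tg.png

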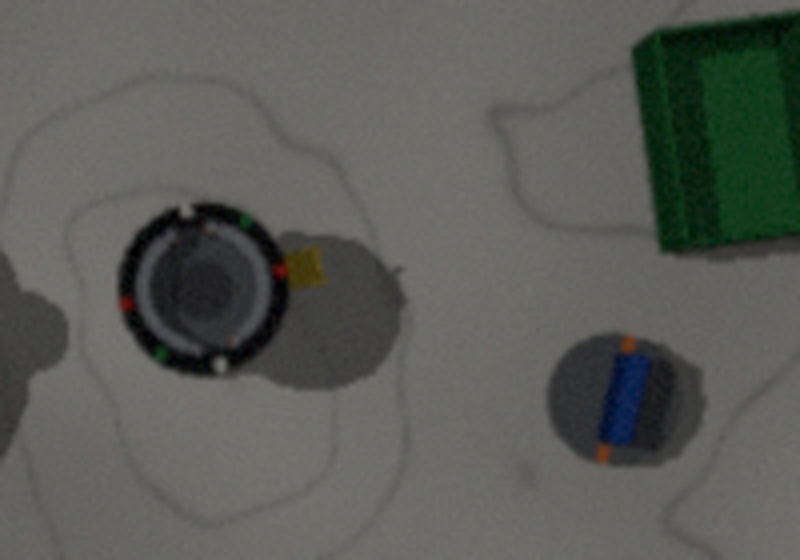

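View pics/ts.png

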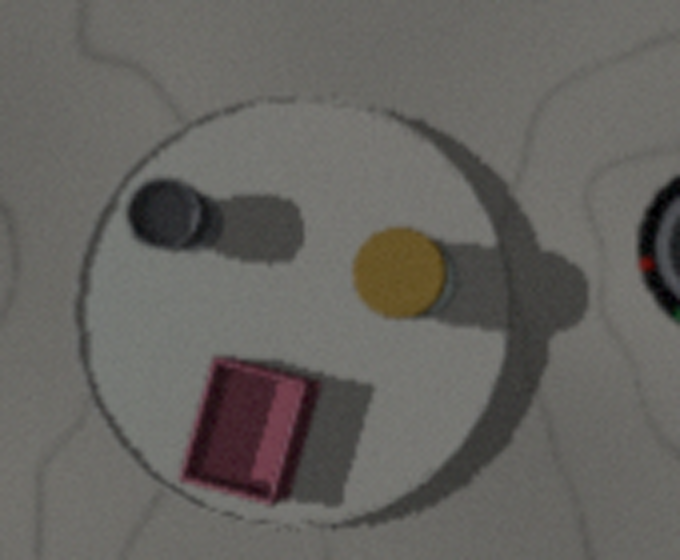

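```bash
cat > b.py <<'E'
from h import *
np.set_printoptions(precision=4,suppress=True)
T=snapshot('top');S=snapshot('side')
hsv=cv2.cvtColor(T['color'],cv2.COLOR_RGB2HSV)
f=lambda x,y,ox,oy:(x/4+ox-.375,y/4+oy-.375)
g=lambda x,y,z:atz(T,f(x,y,270,110),z)
w1,w2,r1,r2,g1,g2=[g(*a,.1) for a in[(187,211),(221,365),(281,271),(126,304),(247,222),(161,354)]]
print('marks mid',(w1+w2)/2,(r1+r2)/2,(g1+g2)/2)
ang=lambda d:np.degrees(np.arctan2(d[1],d[0]))
print('x axis ang',ang(w1-w2),ang(r1-r2)+90,ang(g1-g2)+45, np.linalg.norm(w1-w2),np.linalg.norm(r1-r2))
p1,p2=g(629,344,.03),g(603,454,.03);print('lid',(p1+p2)/2,ang(p1-p2),np.linalg.norm(p1-p2))
def comp(m,z,lab):
    n,l,st,c=cv2.connectedComponentsWithStats(m.astype(np.uint8))
    for i in range(1,n):
        if st[i,4]>40:
            pts=np.argwhere(l==i)[:,::-1].astype(float)
            X=np.array([atz(T,q,z)[:2] for q in pts]);c0=X.mean(0);u,s,v=np.linalg.svd(X-c0)
            print(lab,st[i],c0,'ang',np.degrees(np.arctan2(v[0,1],v[0,0])))
H,Sa,V=hsv[...,0].astype(int),hsv[...,1],hsv[...,2]
comp((H>105)&(H<130)&(Sa>120)&(np.arange(640)[None]>380)&(np.arange(400)[:,None]<300),.066,'blue')
comp((H>18)&(H<35)&(Sa>130)&(np.arange(640)[None]>330)&(np.arange(640)[None]<380),.08,'yellow')
for th in ['egg_cup','cup_mid','lid','jar','snack_box','grinder']:
  for P,n in((T,'T'),(S,'S')):
    try: r=regions_of(th,P)
    except Exception as e: print(e);continue
    for a in r[:1]:
        m=a['pixels'];ys,xs=np.nonzero(m);print(th,n,round(a['p'],2),a['uv'],xs.min(),xs.max(),ys.min(),ys.max(),m.sum())
for z in (.087,):
    print('cup rim top',atz(T,f(166,214,140,120),z))
    print('cup rim extents',atz(T,f(129,214,140,120),z),atz(T,f(204,214,140,120),z))
print('spout end px', g(325,267,.07), g(325,250,.088),g(325,285,.088))
print(env.get_state()['time_s'])
s=S['color'][270:340,220:360];cv2.imwrite('pics/ss.png',cv2.resize(s[:,:,::-1],None,fx=5,fy=5,interpolation=cv2.INTER_CUBIC))
E
python3 b.py
```

```text
marks mid [ 0.5741 -0.0164  0.1   ] [ 0.5744 -0.0161  0.1   ] [ 0.5741 -0.0165  0.1   ]
x axis ang 12.005993547889254 11.685562055039554 11.577536320048324 0.10212755603984314 0.10244302449356218
lid [ 0.5011 -0.3011  0.03  ] -14.376499158683695 0.07811525885977573
blue [419 198  14  23 202] [ 0.5011 -0.2966] ang 164.05201871920733
yellow [340 172  11  10  74] [ 0.5888 -0.0827] ang 169.996709964307
it knows: cup_mid, grinder, jar, lid, lid_grip, lunchbox, rotor, snack_box, socket, spout, susan
it knows: cup_mid, grinder, jar, lid, lid_grip, lunchbox, rotor, snack_box, socket, spout, susan
cup_mid T 0.73 [184.7, 174.1] 171 194 165 183 354
cup_mid S 0.79 [253.2, 305.7] 244 264 294 322 499
lid T 0.6 [423.5, 210.8] 406 441 194 226 923
lid S 0.6 [352.6, 151.6] 341 368 143 168 537
jar T 0.9 [242.8, 185.1] 228 254 177 199 476
jar S 0.94 [292.0, 261.0] 280 302 243 277 723
snack_box T 0.85 [204.9, 227.5] 184 219 209 245 973
snack_box S 0.82 [318.3, 306.3] 297 341 287 332 1306
grinder T 0.65 [321.2, 182.0] 299 350 161 203 1535
grinder S 0.78 [307.0, 206.2] 289 328 181 232 1759
cup rim top [0.5994 0.3464 0.087 ]
cup rim extents [0.5995 0.3703 0.087 ] [0.5993 0.3219 0.087 ]
spout end px [ 0.59   -0.0977  0.07  ] [ 0.5994 -0.0961  0.088 ] [ 0.5765 -0.0958  0.088 ]
1.7
```

View pics/ss.png

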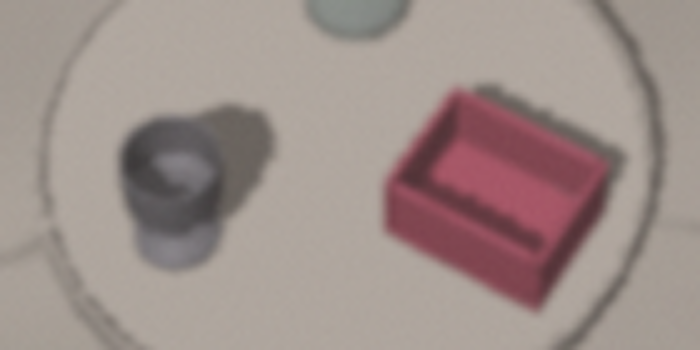

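```bash
cat > plan.py <<'E'
from h import *
import sys
from scipy.spatial.transform import Rotation as Ro
def plan(wps,grip,start=None):
    # wps: (x,y,z,yawdeg of tool x or None,n)
    s=env.get_state();p=np.array(s['tool_pos'],float);R=np.array(s['ee_rot'])
    for x,y,z,yaw,n in wps:
        q=np.array([x,y,z]);
        if yaw is None: Rt=R
        else:
            a=np.radians(yaw);Rt=np.array([[np.cos(a),np.sin(a),0],[np.sin(a),-np.cos(a),0],[0,0,-1]])
        rv=Ro.from_matrix(R.T@Rt).as_rotvec()/n; step=(q-p)/n
        for i in range(n):
            d=R.T@step*1000
            print([round(float(v),1) for v in d]+[round(float(v),3) for v in rv]+[grip])
            R=R@Ro.from_rotvec(rv).as_matrix()
        p=q;R=Rt
E
python3 - <<'E'
from plan import *
plan([(.50,-.1,.227,101.8,12)],1)
S=snapshot('side')
np.set_printoptions(precision=4,suppress=True)
print('cup side rim',atz(S,(254.2,302.3),.087), 'proj cup rim',proj(S,[[.599,.346,.087],[.599,.346,.025],[.574,-.0163,.1],[.501,-.300,.066],[.501,-.3,.03]]))
save(S,'s1')
b=S['color'][130:250,280:400];cv2.imwrite('pics/sl.png',cv2.resize(b[:,:,::-1],None,fx=5,fy=5,interpolation=cv2.INTER_CUBIC))
E
```

```text
[36.0, -21.2, -0.0, 0.0, 0.0, -0.118, 1]
[38.3, -16.8, -0.0, 0.0, 0.0, -0.118, 1]
[40.0, -12.2, -0.0, 0.0, 0.0, -0.118, 1]
[41.1, -7.4, -0.0, 0.0, 0.0, -0.118, 1]
[41.7, -2.5, -0.0, 0.0, 0.0, -0.118, 1]
[41.7, 2.4, -0.0, 0.0, 0.0, -0.118, 1]
[41.2, 7.3, -0.0, 0.0, 0.0, -0.118, 1]
[40.0, 12.1, -0.0, 0.0, 0.0, -0.118, 1]
[38.3, 16.7, -0.0, 0.0, 0.0, -0.118, 1]
[36.1, 21.1, -0.0, 0.0, 0.0, -0.118, 1]
[33.4, 25.2, -0.0, 0.0, 0.0, -0.118, 1]
[30.2, 28.9, -0.0, 0.0, 0.0, -0.118, 1]
cup side rim [0.5951 0.354  0.087 ] proj cup rim [[253.82   299.0968]
 [255.5503 314.2675]
 [307.5903 192.8273]
 [354.143  146.0367]
 [353.3462 154.8849]]
```

View pics/sl.png

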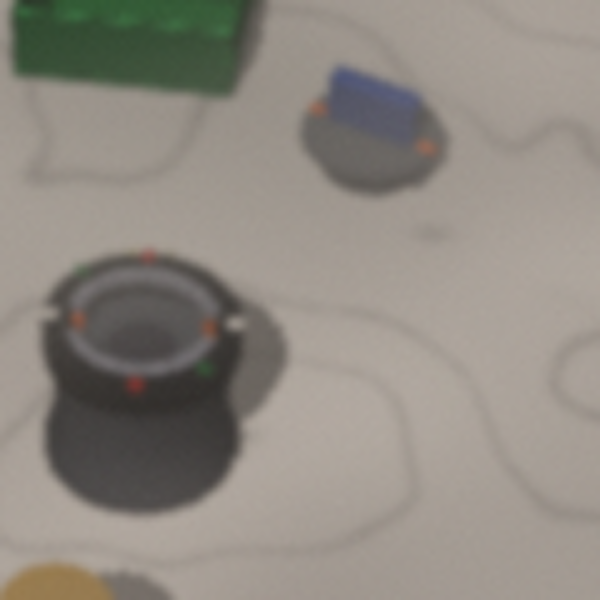

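>>> {"method": "play_rows", "body": {"moves": [[36,-21,0,0,0,-0.118,1],[38,-17,0,0,0,-0.118,1],[40,-12,0,0,0,-0.118,1],[41,-7,0,0,0,-0.118,1],[42,-2,0,0,0,-0.118,1],[42,2,0,0,0,-0.118,1],[41,7,0,0,0,-0.118,1],[40,12,0,0,0,-0.118,1],[38,17,0,0,0,-0.118,1],[36,21,0,0,0,-0.118,1]]}}

```text
time_s: 2.75
tool_pos: [0.4486, -0.1645, 0.2269]
ee_rot: [[0.024, 1.0, 0.001], [1.0, -0.024, -0.0], [-0.0, 0.001, -1.0]]
ft_force: [0.5, -1.0, 0.8]
opening: 0.0918
```

```bash
python3 -c "
from plan import *
plan([(.598,.347,.227,101.8,10)],1)
print(env.get_state()['tool_pos'],env.get_state()['ee_rot'])"
```

```text
[51.5, 13.7, -0.0, 0.0, 0.0, -0.023, 1]
[51.2, 14.9, -0.0, 0.0, 0.0, -0.023, 1]
[50.8, 16.1, -0.0, 0.0, 0.0, -0.023, 1]
[50.4, 17.2, -0.0, 0.0, 0.0, -0.023, 1]
[50.0, 18.4, -0.0, 0.0, 0.0, -0.023, 1]
[49.6, 19.5, -0.0, 0.0, 0.0, -0.023, 1]
[49.1, 20.7, -0.0, 0.0, 0.0, -0.023, 1]
[48.6, 21.8, -0.0, 0.0, 0.0, -0.023, 1]
[48.1, 22.9, -0.0, 0.0, 0.0, -0.023, 1]
[47.6, 24.0, -0.0, 0.0, 0.0, -0.023, 1]
[ 0.44859998 -0.16446878  0.22694427] [[ 2.40862285e-02  9.99709757e-01  5.06184068e-04]
 [ 9.99709791e-01 -2.40860035e-02 -4.45932874e-04]
 [-4.33611494e-04  5.16778010e-04 -9.99999772e-01]]
```

>>> {"method": "play_rows", "body": {"moves": [[43,12,0,0,0,-0.023,1],[43,12,0,0,0,-0.023,1],[42,13,0,0,0,-0.023,1],[42,14,0,0,0,-0.023,1],[42,15,0,0,0,-0.023,1],[41,16,0,0,0,-0.023,1],[41,17,0,0,0,-0.023,1],[40,18,0,0,0,-0.023,1],[40,19,0,0,0,-0.023,1],[40,20,0,0,0,-0.023,1]]}}

```text
time_s: 3.75
tool_pos: [0.573, 0.2613, 0.2267]
ee_rot: [[-0.201, 0.98, 0.0], [0.98, 0.201, -0.0], [-0.0, 0.0, -1.0]]
ft_force: [-0.0, 0.7, 0.1]
opening: 0.0917
```

```bash
python3 -c "
from plan import *
plan([(.598,.347,.227,101.8,4),(.598,.347,.057,101.8,6)],1)"
```

```text
[19.7, 10.4, -0.1, 0.0, 0.0, -0.001, 1]
[19.7, 10.5, -0.1, 0.0, 0.0, -0.001, 1]
[19.7, 10.5, -0.1, 0.0, 0.0, -0.001, 1]
[19.7, 10.5, -0.1, 0.0, 0.0, -0.001, 1]
[0.0, 0.0, 28.3, 0.0, 0.0, 0.0, 1]
[0.0, 0.0, 28.3, 0.0, 0.0, 0.0, 1]
[0.0, 0.0, 28.3, 0.0, 0.0, 0.0, 1]
[0.0, 0.0, 28.3, 0.0, 0.0, 0.0, 1]
[0.0, 0.0, 28.3, 0.0, 0.0, 0.0, 1]
[0.0, 0.0, 28.3, 0.0, 0.0, 0.0, 1]
```

>>> {"method": "play_rows", "body": {"moves": [[20,10,0,0,0,0,1],[20,11,0,0,0,0,1],[20,10,0,0,0,0,1],[19,11,0,0,0,0,1],[0,0,35,0,0,0,1],[0,0,35,0,0,0,1],[0,0,30,0,0,0,1],[0,0,30,0,0,0,1],[0,0,25,0,0,0,1],[0,0,15,0,0,0,1]]}}

```text
time_s: 4.75
tool_pos: [0.597, 0.3447, 0.054]
ee_rot: [[-0.2, 0.98, -0.003], [0.98, 0.2, -0.002], [-0.001, -0.003, -1.0]]
ft_force: [-0.1, -0.4, -0.9]
opening: 0.0917
```

```bash
python3 -c "
from h import *
T=snapshot('top');S=snapshot('side')
a=T['color'][130:250,130:290];b=S['color'][240:360,200:360]
cv2.imwrite('pics/c1.png',cv2.resize(np.hstack([a,b])[:,:,::-1],(800,300),interpolation=cv2.INTER_CUBIC))"
```

```text
(no output)
```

View pics/c1.png

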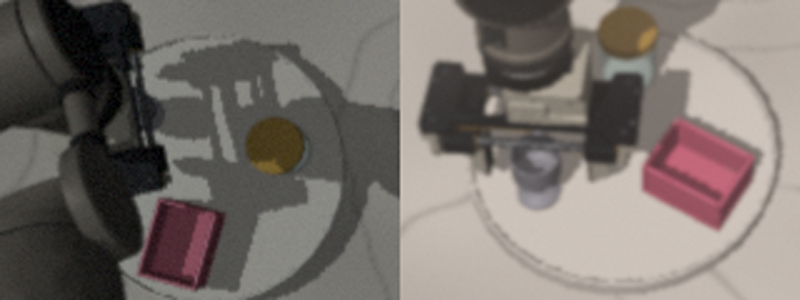

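>>> {"method": "play_rows", "body": {"moves": [[1,-2,0,0,0,0,0.6],[0,0,0,0,0,0,0],[0,0,0,0,0,0,0],[0,0,0,0,0,0,0],[0,0,0,0,0,0,0],[0,0,0,0,0,0,0],[0,0,0,0,0,0,0]]}}

```text
time_s: 5.55
tool_pos: [0.5962, 0.3459, 0.057]
ee_rot: [[-0.2, 0.98, 0.001], [0.98, 0.2, 0.0], [0.0, 0.001, -1.0]]
ft_force: [0.6, -0.6, 1.4]
opening: 0.0473
```

>>> {"method": "play_rows", "body": {"moves": [[0,0,0,0,0,0,0],[0,0,-10,0,0,0,0],[0,0,-20,0,0,0,0],[0,0,-30,0,0,0,0]]}}

```text
time_s: 5.95
tool_pos: [0.5946, 0.3452, 0.1156]
ee_rot: [[-0.2, 0.98, -0.004], [0.98, 0.2, -0.002], [-0.001, -0.005, -1.0]]
ft_force: [0.3, -0.5, -1.3]
opening: 0.0473
```

```bash
python3 -c "
from h import *
T=snapshot('top');S=snapshot('side')
a=T['color'][130:250,130:290];b=S['color'][240:360,200:360]
cv2.imwrite('pics/c2.png',cv2.resize(np.hstack([a,b])[:,:,::-1],(800,300),interpolation=cv2.INTER_CUBIC))
print(env.get_state()['opening'])"
```

```text
0.047558579748037566
```

View pics/c2.png

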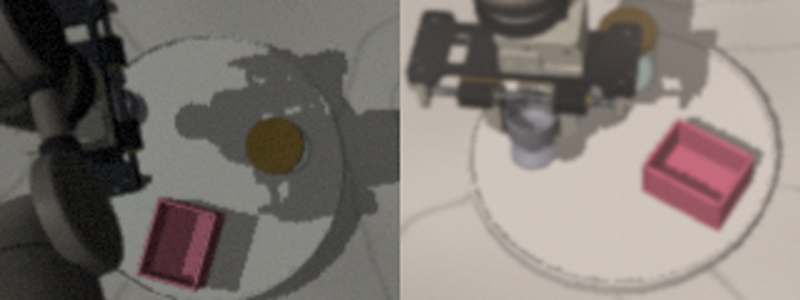

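```bash
python3 -c "
from plan import *
plan([(.595,.345,.2,101.8,2),(.597,-.126,.2,101.8,12)],0)"
```

```text
[-0.5, -1.4, -39.1, 0.004, -0.001, -0.002, 0]
[-0.6, -1.5, -39.1, 0.004, -0.001, -0.002, 0]
[-38.5, -7.9, 0.0, 0.0, 0.0, 0.0, 0]
[-38.5, -7.9, 0.0, 0.0, 0.0, 0.0, 0]
[-38.5, -7.9, 0.0, 0.0, 0.0, 0.0, 0]
[-38.5, -7.9, 0.0, 0.0, 0.0, 0.0, 0]
[-38.5, -7.9, 0.0, 0.0, 0.0, 0.0, 0]
[-38.5, -7.9, 0.0, 0.0, 0.0, 0.0, 0]
[-38.5, -7.9, 0.0, 0.0, 0.0, 0.0, 0]
[-38.5, -7.9, 0.0, 0.0, 0.0, 0.0, 0]
[-38.5, -7.9, 0.0, 0.0, 0.0, 0.0, 0]
[-38.5, -7.9, 0.0, 0.0, 0.0, 0.0, 0]
[-38.5, -7.9, 0.0, 0.0, 0.0, 0.0, 0]
[-38.5, -7.9, 0.0, 0.0, 0.0, 0.0, 0]
```

>>> {"method": "play_rows", "body": {"moves": [[0,0,-40,0,0,0,0],[0,0,-44,0,0,0,0],[-30,-6,0,0,0,0,0],[-38,-8,0,0,0,0,0],[-38,-8,0,0,0,0,0],[-38,-8,0,0,0,0,0],[-38,-8,0,0,0,0,0],[-38,-8,0,0,0,0,0],[-38,-8,0,0,0,0,0],[-38,-8,0,0,0,0,0]]}}

```text
time_s: 7.05
tool_pos: [0.5936, 0.0419, 0.2002]
ee_rot: [[-0.2, 0.98, -0.001], [0.98, 0.2, -0.0], [0.0, -0.001, -1.0]]
ft_force: [-0.3, 0.1, -1.0]
opening: 0.0471
```

>>> {"method": "play_rows", "body": {"moves": [[-38,-8,0,0,0,0,0],[-38,-8,0,0,0,0,0],[-36,-7,0,0,0,0,0],[-30,-6,0,0,0,0,0],[-20,-4,0,0,0,0,0],[0,0,0,0,0,0,0],[0,0,0,0,0,0,0]]}}

```text
time_s: 7.75
tool_pos: [0.5939, -0.1218, 0.2001]
ee_rot: [[-0.199, 0.98, -0.001], [0.98, 0.199, 0.001], [0.001, -0.001, -1.0]]
ft_force: [0.2, 1.5, -1.2]
opening: 0.0473
```

```bash
python3 -c "
from plan import *
plan([(.597,-.126,.1,101.8,4),(.597,-.126,.033,101.8,5)],0)
print(env.get_state()['tool_pos'],env.get_state()['opening'])
T=snapshot('top');S=snapshot('side')
a=T['color'][110:250,270:430];b=S['color'][100:240,240:400]
cv2.imwrite('pics/c3.png',cv2.resize(np.hstack([a,b])[:,:,::-1],(800,350),interpolation=cv2.INTER_CUBIC))
"
```

```text
[-1.2, 0.6, 25.0, -0.0, -0.0, -0.001, 0]
[-1.2, 0.6, 25.0, -0.0, -0.0, -0.001, 0]
[-1.2, 0.6, 25.0, -0.0, -0.0, -0.001, 0]
[-1.2, 0.6, 25.0, -0.0, -0.0, -0.001, 0]
[0.0, 0.0, 13.4, 0.0, 0.0, 0.0, 0]
[0.0, 0.0, 13.4, 0.0, 0.0, 0.0, 0]
[0.0, 0.0, 13.4, 0.0, 0.0, 0.0, 0]
[0.0, 0.0, 13.4, 0.0, 0.0, 0.0, 0]
[0.0, 0.0, 13.4, 0.0, 0.0, 0.0, 0]
[ 0.59389237 -0.12178339  0.20013943] 0.04725379617254562
```

View pics/c3.png

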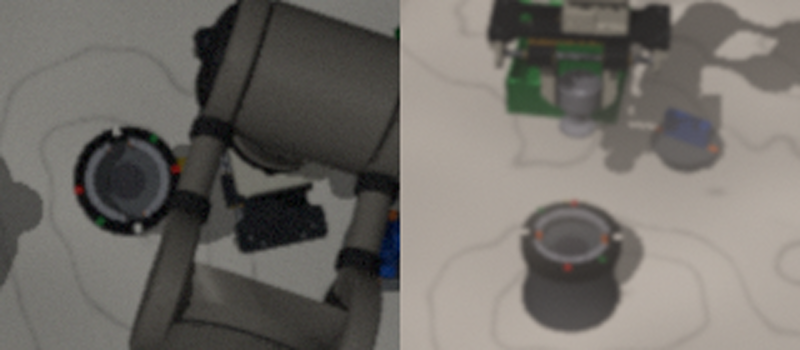

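>>> {"method": "play_rows", "body": {"moves": [[-2,1,25,0,0,0,0],[-1,1,30,0,0,0,0],[-1,1,30,0,0,0,0],[0,0,25,0,0,0,0],[0,0,20,0,0,0,0],[0,0,15,0,0,0,0],[0,0,10,0,0,0,0],[0,0,5,0,0,0,0],[0,0,4,0,0,0,0],[0,0,0,0,0,0,0]]}}

```text
time_s: 8.85
tool_pos: [0.5982, -0.1251, 0.0368]
ee_rot: [[-0.2, 0.98, 0.0], [0.98, 0.2, -0.0], [-0.0, 0.0, -1.0]]
ft_force: [0.5, -0.1, -0.0]
opening: 0.0474
```

```bash
python3 -c "
from plan import *
print(env.get_state()['tool_pos'],env.get_state()['ft_force'])
T=snapshot('top');S=snapshot('side')
a=T['color'][110:250,270:430];b=S['color'][100:240,240:400]
cv2.imwrite('pics/c4.png',cv2.resize(np.hstack([a,b])[:,:,::-1],(800,350),interpolation=cv2.INTER_CUBIC))
"
```

```text
[ 0.59818861 -0.12506521  0.03684706] [ 0.47576381 -0.11862447 -0.02528989]
```

View pics/c4.png

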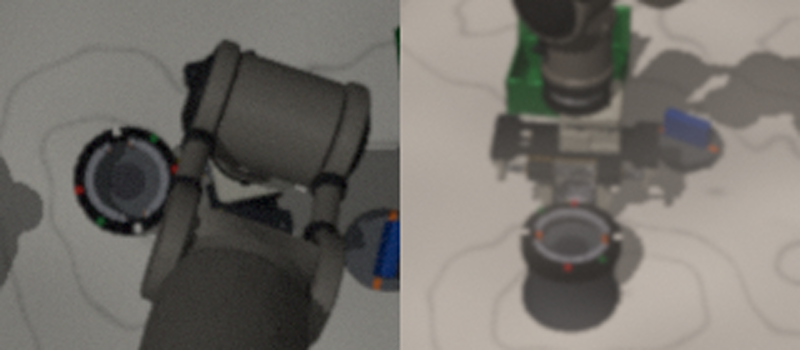

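>>> {"method": "play_rows", "body": {"moves": [[0,0,2,0,0,0,0],[0,0,2,0,0,0,0],[0,0,1,0,0,0,0],[0,0,0,0,0,0,0]]}}

```text
time_s: 9.35
tool_pos: [0.5981, -0.1254, 0.032]
ee_rot: [[-0.2, 0.98, 0.0], [0.98, 0.2, -0.0], [-0.0, 0.0, -1.0]]
ft_force: [-0.5, -0.2, 0.5]
opening: 0.0473
```

>>> {"method": "play_rows", "body": {"moves": [[0,0,0,0,0,0,0.6],[0,0,0,0,0,0,0.7],[0,0,0,0,0,0,0.85],[0,0,0,0,0,0,1],[0,0,0,0,0,0,1],[0,0,0,0,0,0,1],[0,0,-15,0,0,0,1],[0,0,-30,0,0,0,1],[0,0,-40,0,0,0,1],[0,0,-50,0,0,0,1]]}}

```text
time_s: 10.35
tool_pos: [0.5969, -0.1249, 0.1665]
ee_rot: [[-0.2, 0.98, -0.004], [0.98, 0.2, 0.001], [0.002, -0.003, -1.0]]
ft_force: [1.3, -0.7, -0.9]
opening: 0.0917
```

```bash
python3 -c "
from plan import *
plan([(.598,-.125,.24,101.8,2),(.501,-.300,.2,164.5,8)],1)
"
```

```text
[-0.1, 0.4, -36.8, -0.002, -0.001, -0.003, 1]
[-0.1, 0.5, -36.8, -0.002, -0.001, -0.003, 1]
[-18.9, -16.3, 5.0, 0.0, 0.0, -0.137, 1]
[-16.5, -18.8, 5.0, 0.0, 0.0, -0.137, 1]
[-13.8, -20.8, 5.0, 0.0, 0.0, -0.137, 1]
[-10.8, -22.5, 5.0, 0.0, 0.0, -0.137, 1]
[-7.7, -23.8, 5.0, 0.0, 0.0, -0.137, 1]
[-4.3, -24.6, 5.0, 0.0, 0.0, -0.137, 1]
[-0.9, -25.0, 5.0, 0.0, 0.0, -0.137, 1]
[2.5, -24.9, 5.0, 0.0, 0.0, -0.137, 1]
```

>>> {"method": "play_rows", "body": {"moves": [[0,0,-30,0,0,0,1],[0,0,-4,0,0,0,1],[-19,-16,0,0,0,-0.137,1],[-16,-19,0,0,0,-0.137,1],[-14,-21,0,0,0,-0.137,1],[-11,-22,0,0,0,-0.137,1],[-8,-24,0,0,0,-0.137,1],[-4,-25,0,0,0,-0.137,1],[-1,-25,0,0,0,-0.137,1],[2,-25,0,0,0,-0.137,1]]}}

```text
time_s: 11.35
tool_pos: [0.4997, -0.3007, 0.1995]
ee_rot: [[-0.964, 0.265, -0.002], [0.265, 0.964, 0.001], [0.002, 0.001, -1.0]]
ft_force: [0.1, -0.4, 0.5]
opening: 0.0917
```

```bash
cat > c.py <<'E'
from plan import *
s=env.get_state();print(s['time_s'],s['tool_pos'])
T=snapshot('top');S=snapshot('side')
a=T['color'][110:250,270:470];b=S['color'][110:250,240:440]
cv2.imwrite('pics/d1.png',cv2.resize(np.hstack([a,b])[:,:,::-1],(800,280),interpolation=cv2.INTER_CUBIC))
cv2.imwrite('pics/d1s.png',cv2.resize(S['color'][120:240,270:390][:,:,::-1],(600,600),interpolation=cv2.INTER_CUBIC))
for th in['cup_mid','spout','lid_grip']:
  for P in(T,S):
    print(th,[(np.round(q['uv'],1),round(q['p'],2)) for q in spot_point(th,P)[:2]])
print('pred cup',proj(T,[[.598,-.125,.031]]),proj(S,[[.598,-.125,.031],[.598,-.125,.062]]))
plan([(.501,-.300,.2,164.5,2)],1)
E
python3 c.py
```

```text
11.35 [ 0.49970179 -0.30071604  0.19947883]
cup_mid [(array([358.5, 172.1]), 0.79), (array([448.5, 143.2]), 0.65)]
cup_mid [(array([305.9, 182. ]), 0.65)]
spout [(array([351.1, 177.5]), 0.63)]
spout [(array([311.5, 181.5]), 0.83)]
lid_grip [(array([423.3, 209.9]), 0.8), (array([203.9, 226.9]), 0.45)]
lid_grip [(array([353.8, 155.4]), 0.94)]
pred cup [[359.39221598 174.72689631]] [[309.6316345  184.14170879]
 [309.73443035 176.4357053 ]]
[-0.0, -0.4, 0.2, 0.0, -0.0, -0.002, 1]
[-0.0, -0.4, 0.2, 0.0, -0.0, -0.002, 1]
```

View pics/d1.png

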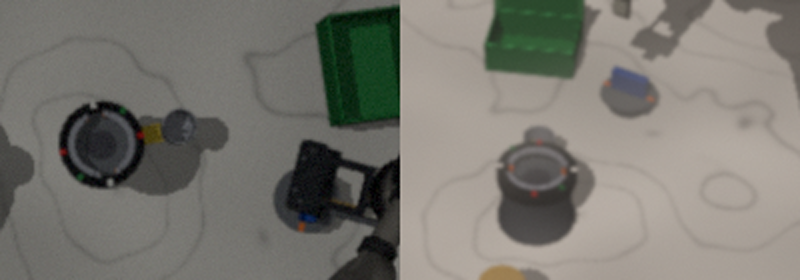

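View pics/d1s.png

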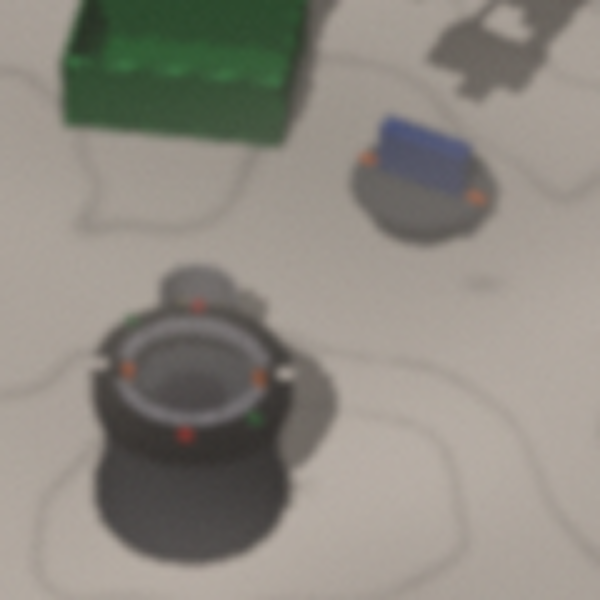

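>>> {"method": "play_rows", "body": {"moves": [[0,-1,40,0,0,0,1],[0,0,40,0,0,0,1],[0,0,35,0,0,0,1],[0,0,25,0,0,0,1],[0,0,15,0,0,0,1],[0,0,8,0,0,0,1],[0,0,2,0,0,0,1],[0,0,0,0,0,0,1]]}}

```text
time_s: 12.55
tool_pos: [0.5009, -0.3012, 0.0362]
ee_rot: [[-0.963, 0.27, 0.001], [0.27, 0.963, -0.001], [-0.001, -0.0, -1.0]]
ft_force: [-0.0, -0.4, -0.0]
opening: 0.0915
```

>>> {"method": "play_rows", "body": {"moves": [[0,0,0,0,0,0,0.5],[0,0,0,0,0,0,0.3],[0,0,0,0,0,0,0],[0,0,0,0,0,0,0],[0,0,0,0,0,0,0],[0,0,0,0,0,0,0],[0,0,0,0,0,0,0],[0,0,0,0,0,0,0]]}}

```text
time_s: 13.35
tool_pos: [0.5004, -0.3012, 0.0357]
ee_rot: [[-0.963, 0.27, -0.0], [0.27, 0.963, -0.0], [0.0, -0.0, -1.0]]
ft_force: [0.5, -0.4, -0.5]
opening: 0.0325
```

>>> {"method": "play_rows", "body": {"moves": [[0,0,0,0,0,0,0],[0,0,0,0,0,0,0],[0,0,0,0,0,0,0],[0,0,0,0,0,0,0]]}}

```text
time_s: 13.75
tool_pos: [0.5005, -0.3011, 0.0357]
ee_rot: [[-0.963, 0.27, 0.0], [0.27, 0.963, -0.0], [-0.0, -0.0, -1.0]]
ft_force: [0.3, 0.0, 0.5]
opening: 0.0155
```

>>> {"method": "play_rows", "body": {"moves": [[0,0,-15,0,0,0,0],[0,0,-30,0,0,0,0],[0,0,-40,0,0,0,0],[0,0,-40,0,0,0,0],[0,0,-20,0,0,0,0]]}}

```text
time_s: 14.25
tool_pos: [0.5013, -0.3019, 0.1843]
ee_rot: [[-0.963, 0.27, 0.004], [0.27, 0.963, -0.003], [-0.004, -0.002, -1.0]]
ft_force: [0.4, -0.8, -2.5]
opening: 0.0158
```

```bash
python3 -c "
from plan import *
plan([(.574,-.0163,.2,191.8,11)],0)
"
```

```text
[0.7, 26.8, -1.5, -0.0, 0.0, -0.044, 0]
[-0.5, 26.8, -1.5, -0.0, 0.0, -0.044, 0]
[-1.7, 26.7, -1.5, -0.0, 0.0, -0.044, 0]
[-2.8, 26.6, -1.5, -0.0, 0.0, -0.044, 0]
[-4.0, 26.5, -1.5, -0.0, 0.0, -0.044, 0]
[-5.2, 26.3, -1.5, -0.0, 0.0, -0.044, 0]
[-6.3, 26.0, -1.4, -0.0, 0.0, -0.044, 0]
[-7.4, 25.7, -1.4, -0.0, 0.0, -0.044, 0]
[-8.5, 25.4, -1.4, -0.0, 0.0, -0.044, 0]
[-9.6, 25.0, -1.4, -0.0, 0.0, -0.044, 0]
[-10.7, 24.6, -1.4, -0.0, 0.0, -0.044, 0]
```

>>> {"method": "play_rows", "body": {"moves": [[1,20,0,0,0,-0.044,0],[0,27,0,0,0,-0.044,0],[-2,27,0,0,0,-0.044,0],[-3,27,0,0,0,-0.044,0],[-4,27,0,0,0,-0.044,0],[-5,26,0,0,0,-0.044,0],[-6,26,0,0,0,-0.044,0],[-7,26,0,0,0,-0.044,0],[-9,25,0,0,0,-0.044,0],[-10,25,0,0,0,-0.044,0]]}}

```text
time_s: 15.25
tool_pos: [0.5639, -0.0459, 0.1804]
ee_rot: [[-0.986, -0.167, -0.001], [-0.167, 0.986, -0.0], [0.001, 0.0, -1.0]]
ft_force: [0.1, 0.3, -1.4]
opening: 0.0157
```

```bash
python3 -c "
from plan import *
plan([(.574,-.0163,.175,191.8,4)],0)
"
```

```text
[-3.7, 6.9, 1.3, 0.0, -0.0, -0.009, 0]
[-3.8, 6.8, 1.3, 0.0, -0.0, -0.009, 0]
[-3.8, 6.8, 1.3, 0.0, -0.0, -0.009, 0]
[-3.9, 6.8, 1.3, 0.0, -0.0, -0.009, 0]
```

>>> {"method": "play_rows", "body": {"moves": [[-4,8,0,0,0,-0.01,0],[-4,8,0,0,0,-0.01,0],[-4,7,0,0,0,-0.01,0],[-3,5,0,0,0,-0.008,0],[0,0,0,0,0,0,0],[0,0,0,0,0,0,0]]}}

```text
time_s: 15.85
tool_pos: [0.5738, -0.0171, 0.1806]
ee_rot: [[-0.979, -0.202, -0.0], [-0.202, 0.979, -0.0], [0.0, -0.0, -1.0]]
ft_force: [0.4, 0.3, -2.6]
opening: 0.0158
```

```bash
python3 -c "
from plan import *
s=env.get_state();p=s['tool_pos'];print(p,s['ee_rot'])
plan([(.574,-.0163,.175,191.8,1)],0)
T=snapshot('top');S=snapshot('side');save(T,'t2');save(S,'s2')
cv2.imwrite('pics/e1.png',cv2.resize(T['color'][120:240,260:400][:,:,::-1],(700,600),interpolation=cv2.INTER_CUBIC))
cv2.imwrite('pics/e2.png',cv2.resize(S['color'][120:240,250:370][:,:,::-1],(600,600),interpolation=cv2.INTER_CUBIC))
z=p[2]-.0357+.03
a=np.radians(11.8);e=np.array([np.cos(a),np.sin(a),0])*.043
c=np.array([p[0],p[1],z]);print('pred pointers S',proj(S,[c+e,c-e,c]));print('T',proj(T,[c+e,c-e,c]))
"
```

```text
[ 0.57376276 -0.01714697  0.1806333 ] [[-9.79338532e-01 -2.02227607e-01 -1.85328232e-04]
 [-2.02227548e-01  9.79338517e-01 -2.96986347e-04]
 [ 2.41557914e-04 -2.53371699e-04 -9.99999939e-01]]
[-0.4, 0.8, 5.6, -0.0, -0.0, -0.002, 0]
pred pointers S [[291.85394064 171.31410198]
 [324.10468533 173.01584676]
 [307.96161211 172.16452357]]
T [[317.64682061 161.74191074]
 [325.25980862 196.80200568]
 [321.44608221 179.24062035]]
```

View pics/e1.png

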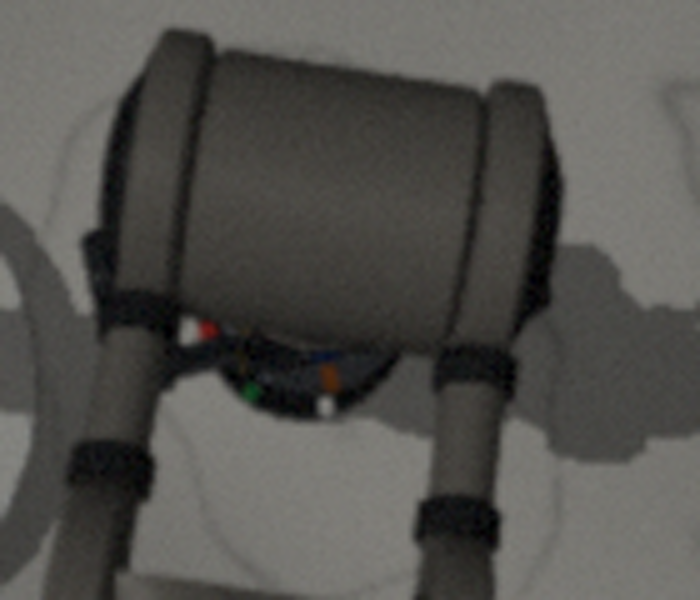

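View pics/e2.png

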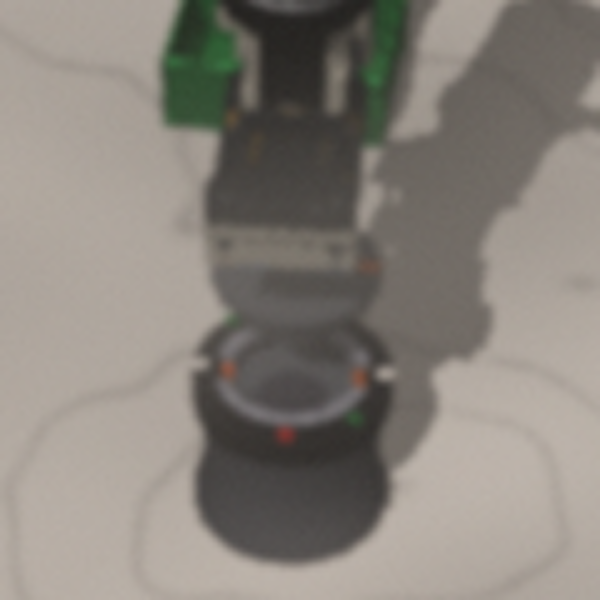

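>>> {"method": "play_rows", "body": {"moves": [[0,1,15,0,0,0,0],[0,0,15,0,0,0,0],[0,0,8,0,0,-0.002,0],[0,0,0,0,0,0,0],[0,0,0,0,0,0,0]]}}

```text
time_s: 16.45
tool_pos: [0.5739, -0.016, 0.1431]
ee_rot: [[-0.979, -0.204, 0.0], [-0.204, 0.979, -0.0], [-0.0, -0.0, -1.0]]
ft_force: [0.3, -0.4, -1.7]
opening: 0.0161
```

```bash
cat > e.py <<'E'
from plan import *
import sys
n=sys.argv[1]
s=env.get_state();p=s['tool_pos'];print(s['time_s'],p,s['ee_rot'][:2,0],s['ft_force'],s['ft_torque'])
T=snapshot('top');S=snapshot('side')
cv2.imwrite(f'pics/{n}t.png',cv2.resize(T['color'][150:220,280:360][:,:,::-1],(640,560),interpolation=cv2.INTER_CUBIC))
cv2.imwrite(f'pics/{n}s.png',cv2.resize(S['color'][150:240,260:360][:,:,::-1],(660,594),interpolation=cv2.INTER_CUBIC))
z=p[2]-.0357+.03
a=np.arctan2(-s['ee_rot'][1,0],-s['ee_rot'][0,0]);e=np.array([np.cos(a),np.sin(a),0])*.039
c=np.array([p[0],p[1],z]);
q=proj(S,[c+e,c-e,c]);print('S pred',q,(q-[260,150]+.42)*6.6)
q=proj(T,[c+e,c-e,c]);print('T pred',q,(q-[280,150]+.44)*8)
E
python3 e.py f1
```

```text
16.45 [ 0.57386394 -0.01595236  0.14309431] [-0.97887051 -0.20448075] [ 0.26784669 -0.42597316 -1.67648821] [ 0.13669523 -0.15953612 -0.00081678]
S pred [[293.36007551 182.12754296]
 [322.06952906 183.66381651]
 [307.70076564 182.8951634 ]] [[222.94849835 214.81378352]
 [412.43089177 224.95318893]
 [317.59705321 219.88007844]]
T pred [[317.37622989 165.24025982]
 [324.00934584 195.80497354]
 [320.68730894 180.49865038]] [[302.52983916 125.4420786 ]
 [355.5947667  369.9597883 ]
 [329.0184715  247.50920302]]
```

View pics/f1s.png

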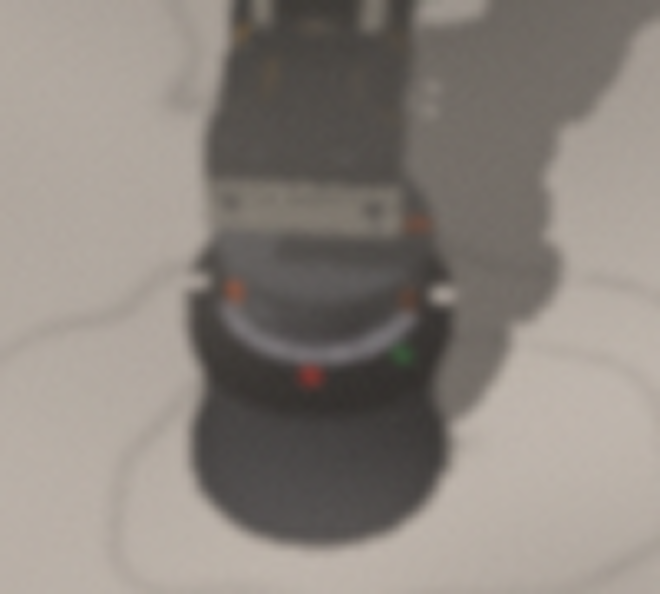

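View pics/f1t.png

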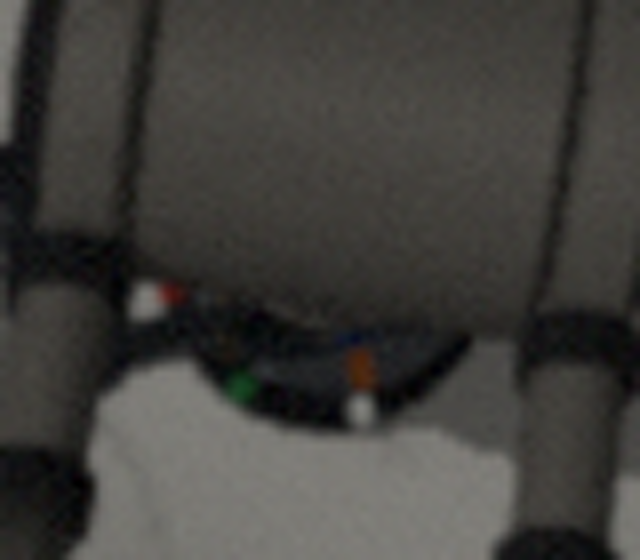

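>>> {"method": "play_rows", "body": {"moves": [[0,2,0,0,0,0,0],[0,0,3,0,0,0,0],[0,0,2,0,0,0,0],[0,0,0,0,0,0,0]]}}

```text
time_s: 16.95
tool_pos: [0.573, -0.0137, 0.1373]
ee_rot: [[-0.979, -0.205, -0.001], [-0.205, 0.979, 0.0], [0.001, 0.0, -1.0]]
ft_force: [-0.3, -0.1, -1.6]
opening: 0.016
```

```bash
python3 e.py f2
```

```text
16.95 [ 0.57296666 -0.0136819   0.13730148] [-0.97879662 -0.20483324] [-0.32245605 -0.10339395 -1.62708089] [ 0.10214524 -0.14070151 -0.01040671]
S pred [[293.45757906 184.31282741]
 [322.11975981 185.84382207]
 [307.77477767 185.07778679]] [[223.59202182 229.23666092]
 [412.76241474 239.34122568]
 [318.08553259 234.28539282]]
T pred [[316.44926032 165.88508255]
 [323.05112355 196.2684952 ]
 [319.74480806 181.05305429]] [[295.11408256 130.60066037]
 [347.92898839 373.66796157]
 [321.47846447 251.94443433]]
```

View pics/f2t.png

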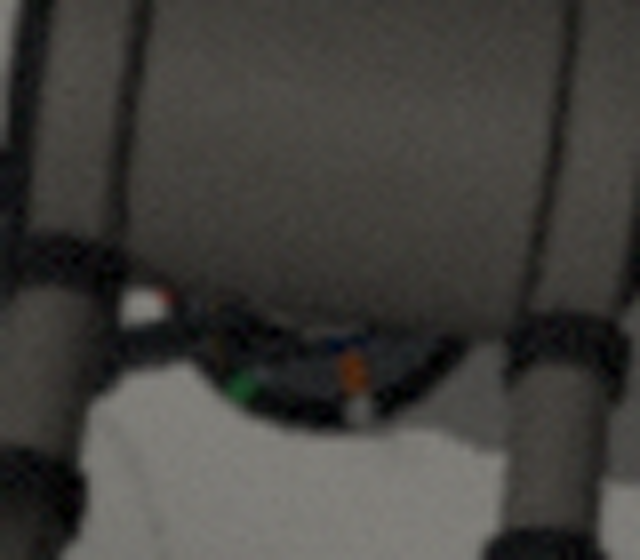

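View pics/f2s.png

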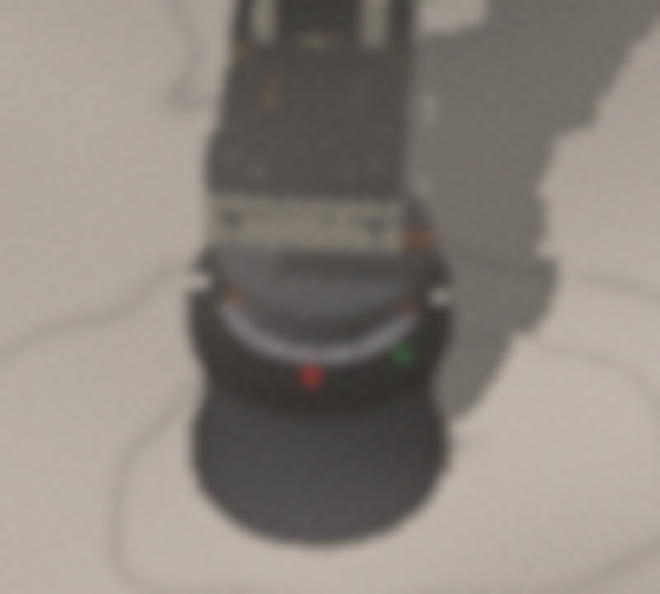

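>>> {"method": "play_rows", "body": {"moves": [[0,0,3,0,0,0,0],[0,0,3,0,0,0,0],[0,0,3,0,0,0,0],[0,0,0,0,0,0,0]]}}

```text
time_s: 17.45
tool_pos: [0.5729, -0.0137, 0.1281]
ee_rot: [[-0.979, -0.205, -0.001], [-0.205, 0.979, 0.0], [0.001, 0.0, -1.0]]
ft_force: [0.2, -0.1, -2.9]
opening: 0.016
```

>>> {"method": "play_rows", "body": {"moves": [[0,0,2,0,0,0,0],[0,0,2,0,0,0,0],[0,0,0,0,0,0,0]]}}

```text
time_s: 17.75
tool_pos: [0.5731, -0.0137, 0.1244]
ee_rot: [[-0.979, -0.205, -0.0], [-0.205, 0.979, -0.0], [0.0, 0.0, -1.0]]
ft_force: [-0.7, 0.1, -1.5]
opening: 0.0157
```

>>> {"method": "play_rows", "body": {"moves": [[0,0,2,0,0,0,0],[0,0,2,0,0,0,0],[0,0,0,0,0,0,0]]}}

```text
time_s: 18.05
tool_pos: [0.573, -0.0137, 0.1204]
ee_rot: [[-0.979, -0.205, -0.001], [-0.205, 0.979, 0.0], [0.001, 0.0, -1.0]]
ft_force: [0.0, -0.4, -1.5]
opening: 0.0156
```

>>> {"method": "play_rows", "body": {"moves": [[0,0,2,0,0,0,0],[0,0,1,0,0,0,0],[0,0,0,0,0,0,0]]}}

```text
time_s: 18.35
tool_pos: [0.5731, -0.0137, 0.1175]
ee_rot: [[-0.979, -0.205, -0.0], [-0.205, 0.979, -0.0], [0.0, 0.0, -1.0]]
ft_force: [-0.6, -0.6, -1.7]
opening: 0.016
```

>>> {"method": "play_rows", "body": {"moves": [[0,0,1,0,0,0,0],[0,0,1,0,0,0,0],[0,0,0,0,0,0,0],[0,0,0,0,0,0,0]]}}

```text
time_s: 18.75
tool_pos: [0.5732, -0.0137, 0.1157]
ee_rot: [[-0.979, -0.205, 0.0], [-0.205, 0.979, -0.0], [-0.0, -0.0, -1.0]]
ft_force: [-0.1, -0.3, -2.3]
opening: 0.0158
```

>>> {"method": "play_rows", "body": {"moves": [[0,0,1,0,0,0,0],[0,0,0,0,0,0,0],[0,0,0,0,0,0,0]]}}

```text
time_s: 19.05
tool_pos: [0.5732, -0.0137, 0.1147]
ee_rot: [[-0.979, -0.205, 0.0], [-0.205, 0.979, -0.0], [-0.0, -0.0, -1.0]]
ft_force: [0.5, 0.0, -0.8]
opening: 0.016
```

>>> {"method": "play_rows", "body": {"moves": [[0,0,1,0,0,0,0],[0,0,0,0,0,0,0],[0,0,0,0,0,0,0]]}}

```text
time_s: 19.35
tool_pos: [0.5733, -0.0138, 0.1147]
ee_rot: [[-0.979, -0.205, 0.001], [-0.205, 0.979, -0.0], [-0.001, -0.0, -1.0]]
ft_force: [-2.3, 0.9, 6.3]
opening: 0.0159
```

```bash
python3 e.py f3
```

```text
19.35 [ 0.5732563  -0.01375974  0.11468527] [-0.97879914 -0.20482157] [-2.25133735  0.89025891  6.2877967 ] [0.18817035 0.31162846 0.00665411]
S pred [[293.46704048 190.34982772]
 [321.80197081 191.87521143]
 [307.62092327 191.11190665]] [[223.65446716 269.08086298]
 [410.66500735 279.14839541]
 [317.07009361 274.1105839 ]]
T pred [[316.42994186 166.833435  ]
 [322.88067847 196.52615474]
 [319.65016305 181.65705441]] [[294.95953484 138.18748002]
 [346.56542779 375.72923793]
 [320.72130442 256.77643531]]
```

View pics/f3s.png

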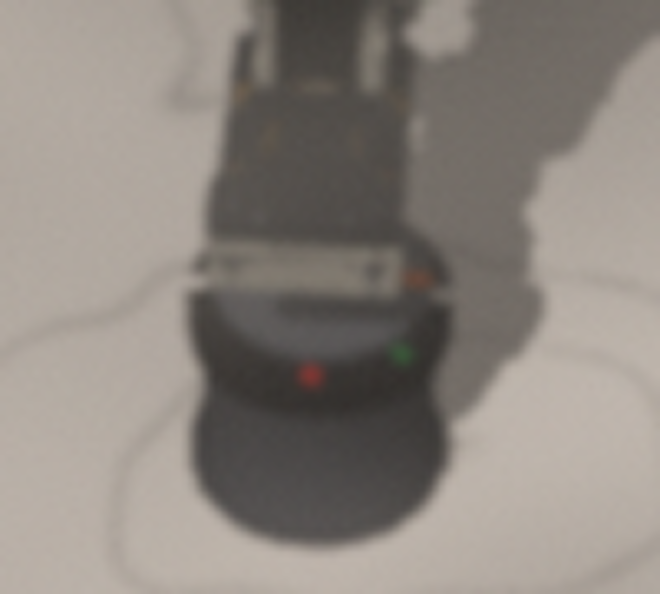

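View pics/f3t.png

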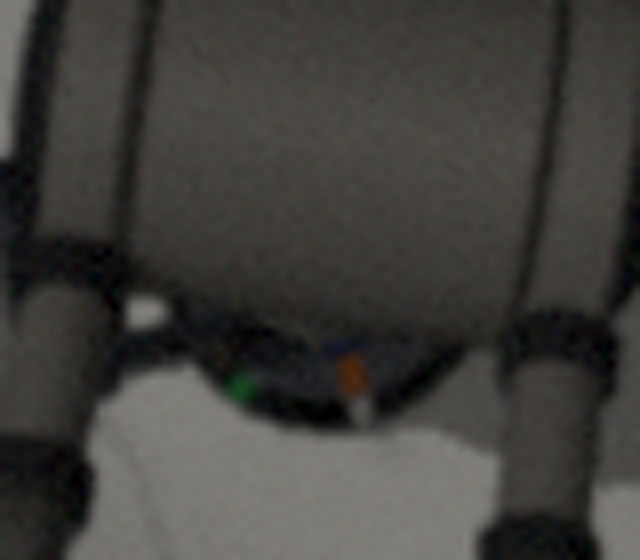

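>>> {"method": "play_rows", "body": {"moves": [[0,0,-0.5,0,0,0.05,0],[0,0,0,0,0,0.08,0],[0,0,0,0,0,0.08,0],[0,0,0,0,0,0.08,0],[0,0,0,0,0,0.08,0],[0,0,0,0,0,0,0]]}}

```text
time_s: 20.05
tool_pos: [0.5734, -0.0145, 0.1147]
ee_rot: [[-0.987, 0.164, 0.001], [0.164, 0.987, -0.001], [-0.001, -0.001, -1.0]]
ft_force: [-1.1, -2.9, 3.4]
opening: 0.016
```

```bash
python3 e.py g1
```

```text
20.05 [ 0.57337218 -0.01449114  0.1147391 ] [-0.98653146  0.16356935] [-1.14126454 -2.90148753  3.35368874] [-0.52067012  0.08995152  0.11594925]
S pred [[294.9186905  186.72956388]
 [320.59695903 195.16804015]
 [307.65328021 190.91453767]] [[233.23535728 245.18712161]
 [402.71192957 300.88106498]
 [317.28364939 272.80794864]]
T pred [[322.31361893 166.63416978]
 [317.54968511 196.63303603]
 [319.93564472 181.6084656 ]] [[342.02895144 136.59335825]
 [303.91748085 376.58428826]
 [323.00515775 256.38772483]]
```

View pics/g1t.png

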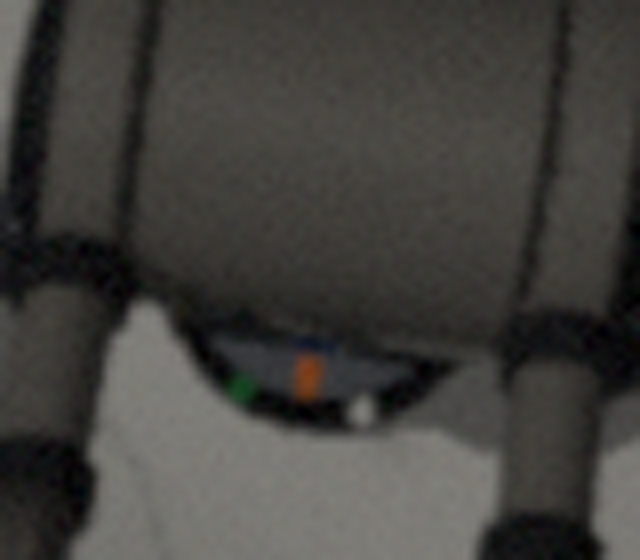

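View pics/g1s.png

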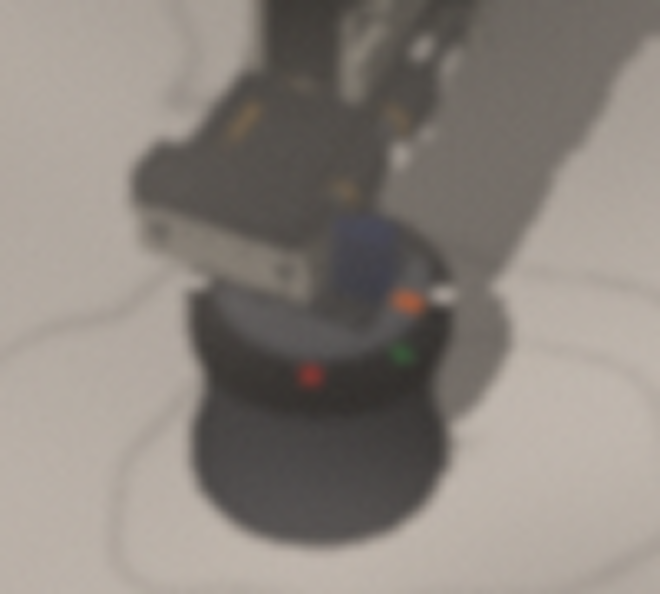

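>>> {"method": "play_rows", "body": {"moves": [[0,0,0,0,0,0.08,0],[0,0,0,0,0,0.08,0],[0,0,0,0,0,0.08,0],[0,0,0,0,0,0.08,0],[0,0,0,0,0,0.06,0],[0,0,0,0,0,0.03,0],[0,0,0,0,0,0,0],[0,0,0,0,0,0,0]]}}

```text
time_s: 20.95
tool_pos: [0.5732, -0.0148, 0.1147]
ee_rot: [[-0.841, 0.541, 0.0], [0.541, 0.841, -0.002], [-0.001, -0.001, -1.0]]
ft_force: [-2.7, -6.7, 4.3]
opening: 0.0159
```

```bash
python3 e.py g2
```

```text
20.95 [ 0.57315812 -0.01476693  0.1147464 ] [-0.84107641  0.54091521] [-2.73569187 -6.68866858  4.29308204] [-0.99524079  0.3550712   0.19257402]
S pred [[298.50420654 183.62872799]
 [317.28373246 198.31067311]
 [307.7556938  190.86164468]] [[256.89976315 224.72160473]
 [380.84463426 321.62244251]
 [317.95957909 272.45885486]]
T pred [[328.17397838 168.88449828]
 [311.88797989 194.53735837]
 [320.04394879 181.69092889]] [[388.91182707 154.59598621]
 [258.62383909 359.81886697]
 [323.87159034 257.04743113]]
```

View pics/g2t.png

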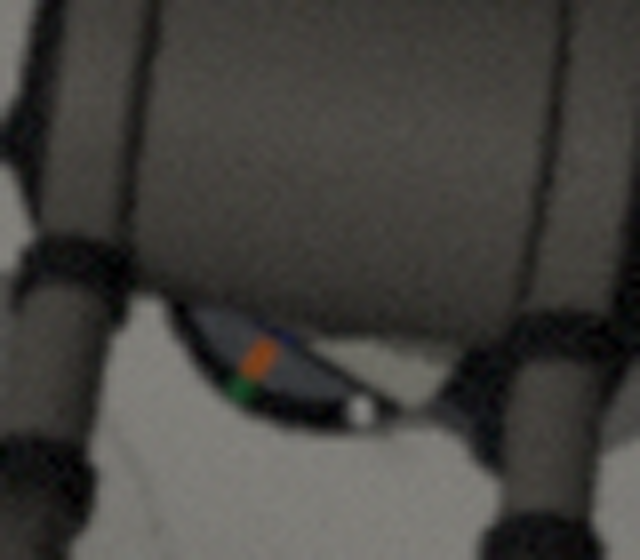

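View pics/g2s.png

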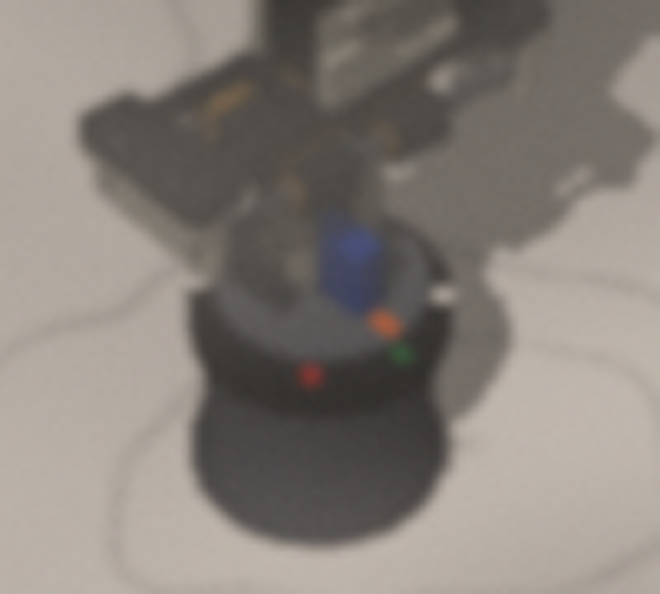

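>>> {"method": "play_rows", "body": {"moves": [[0,0,0,0,0,0,0],[0,0,0,0,0,0,0],[0,0,0,0,0,0,0],[0,0,0,0,0,0,0],[0,0,0,0,0,0,0],[0,0,0,0,0,0,0]]}}

```text
time_s: 21.65
tool_pos: [0.5731, -0.0147, 0.1147]
ee_rot: [[-0.841, 0.541, 0.0], [0.541, 0.841, -0.002], [-0.001, -0.002, -1.0]]
ft_force: [-2.5, -5.2, 5.7]
opening: 0.0163
```

```bash
python3 e.py g3; python3 -c "
from h import *
T=snapshot('top');S=snapshot('side');save(T,'tend');save(S,'send')
for P in(T,S):print([(np.round(q['uv'],1),round(q['p'],2)) for q in spot_point('cup_mid',P)[:2]])"
```

```text
21.65 [ 0.57312274 -0.01474949  0.11471505] [-0.84108695  0.540899  ] [-2.54217686 -5.17284179  5.73242996] [-0.97961559  0.46904254  0.20349096]
S pred [[298.51444187 183.64361662]
 [317.29464471 198.32572013]
 [307.76626505 190.87661318]] [[256.96731633 224.81986968]
 [380.91665508 321.72175283]
 [318.02934932 272.55764701]]
T pred [[328.1666076  168.89949761]
 [311.88157166 194.55195031]
 [320.03705927 181.70572347]] [[388.85286082 154.71598086]
 [258.57257326 359.93560245]
 [323.81647417 257.16578772]]
[(array([358.4, 174.6]), 0.51)]
[]
```

View pics/tend.png

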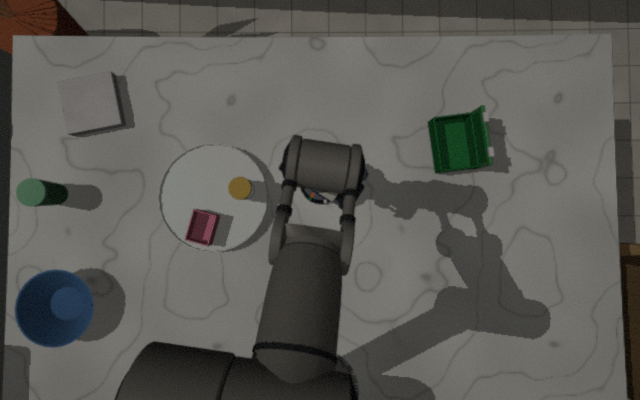

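View pics/send.png

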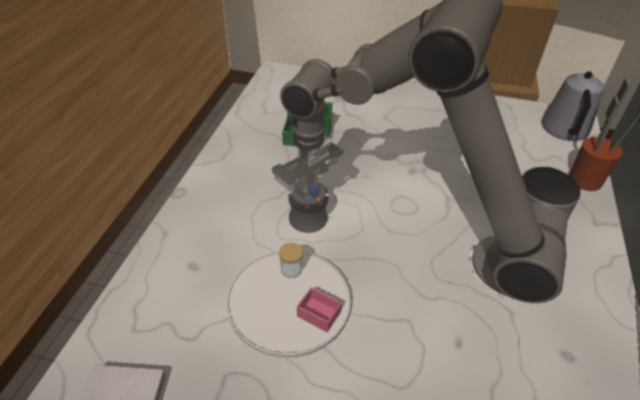

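View pics/g3t.png

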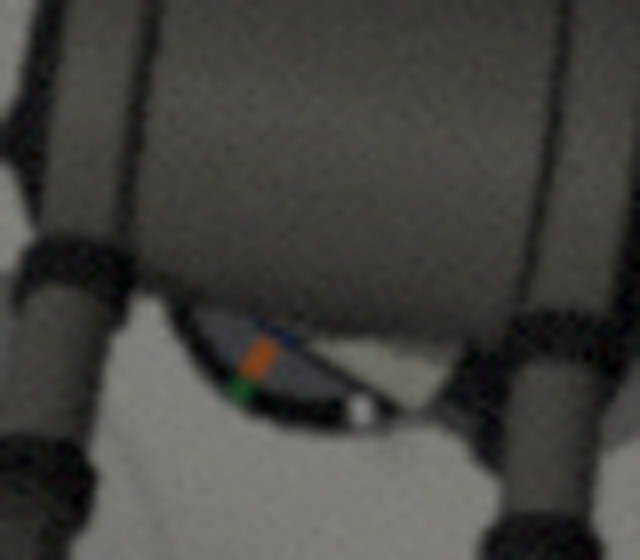

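```bash
python3 -c "
from h import *
print(env.sign_off())"
```

```text
the job is handed in; nothing more can be done
None
```

I placed the egg cup in front of the spout, then seated the lid and turned it to the green marks. I handed the job in at about 22 s with the gripper still holding the lid. The hand-in gave no verdict.

- **Egg cup:** It was released about 30 mm beyond the spout tip and 1–4 mm off the centre line. It stood upright in both pictures I took after letting go. In the last pictures the arm hides most of it. The top-view network still put it at the same spot, with a low confidence of 0.51, and the side view found nothing. Nothing passed near it after I released it.
- **Lid seating:** The lid went home without resistance and met the floor at the expected height, with the tool at 0.1147 m. During alignment the pictures disagreed with the tool reading by about 2 mm in y, so I moved the lid by that amount before lowering it.
- **Twist:** I turned it 44.6° clockwise, and the side and top pictures show the visible pointer on its green mark. The wrist torque was about 0.2 N m, which matches the spring at half-way. The pose did not change over a further 0.6 s of holding. There is no sensor on the ring, so I did not measure its angle directly.
- **Snack box, jar and lunchbox:** They look unmoved, judging by eye from the final pictures.

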